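Park the comb and bring the bottle round to the marbling tray

TASK

Get the marbling tray ready for the next colour. With a fingertip, push the comb arm off the tray until it is fully home against its stop along the left side; then turn the pot carousel by pushing on its spokes, not on the pots, until the narrow-necked bottle stands squarely in front of the steel pointer on the tray's side. Only push: lift nothing, keep all four pots seated in their holders, and leave everything else where it is.

Things in the scene. Friction and masses are not known exactly. Their poses are not given: they have to be found in the camera images.
- comb_pivot (a point): the comb's pivot: axis of an upright steel post that stands beside the marbling tray, on its left (+y) long side; the point is at the mid-height of the wooden bar, 95 mm above the table
- comb_end (a point): free end of the comb: a wooden bar 210 mm long from the pivot, 14 mm thick and 18 mm tall (86 to 104 mm above the table), level, with thin steel teeth hanging 25 mm below it to just above the tray's rim; the point is at the bar's end on its centre line
- comb (a joint): swing of the comb about its upright pivot, rad: 0 = home (parked outside the tray, parallel to its left long side, bar pointing to the robot, resting on its stop); grows to 1.5 as the free end swings to the right over the tray (anticlockwise from above). It starts between 0.55 and 1.15, turns stiffly (about 1 N at 150 mm) and stays where it is left
- tray: fixed teal marbling tray, 380 mm along its x, 280 mm along its y, rim 52 mm high, open and dry; origin under its centre. The comb's post is at x +100, y +166 mm in its frame; its right-hand (-y) rim carries a small steel pointer that juts out 35 mm towards the carousel, 48 mm above the table
- spot (a point): the place in front of the tip of the tray's pointer, 50 mm beyond that tip: the point, 30 mm above the table, where the middle of a pot's underside is when its spoke is in line with the pointer
- hub (a point): pot carousel's upright axis, at spoke mid-height, 70 mm above the table. Foot 150 mm wide, 14 mm high; hub 56 mm wide, top at 81 mm. Four level aluminium spokes 90 degrees apart, 12 mm wide, 16 mm tall (62 to 78 mm above the table), bare from 28 to 100 mm out, then a drop strut (to 113 mm) and a grey cup holder 66 mm wide, centred 145 mm out, rim 44 mm above the table
- wheel (a joint): angle of the carousel, rad, 0 at the start, growing anticlockwise from above, free both ways without stops. It turns stiffly (about 3.5 N at 75 mm) and stops within a degree or two when no longer pushed
- bottle: white bottle with a narrow neck, 52 mm wide at the foot, 68 mm tall, neck 20 mm wide, loose in one of the four cup holders (4 mm of play); origin at the centre of its underside, 30 mm above the table. Its direction from the hub is the direction of its spoke
- pot_a: squat white straight-sided jar, 52 mm wide, 44 mm tall, loose in another cup holder; origin at its underside
- pot_b: white straight-sided jar, 52 mm wide, 50 mm tall, loose in another cup holder; origin at its underside
- pot_c: white open beaker, 54 mm wide, 46 mm tall, loose in another cup holder; origin at its underside
- ink_jar: bystander: black jar, 52 mm wide, 75 mm tall, standing between tray and carousel on the far side of the pointer
- size_jar: bystander: white jar, 48 mm wide, 60 mm tall, standing between tray and carousel on the robot's side of the pointer
- brush: bystander: brush 170 mm long lying in the tray; origin at its underside
- jar_lid: bystander: white lid, 60 mm wide, 8 mm thick, lying in the tray
- shell_bowl: bystander: ochre bowl, 120 mm wide, 55 mm tall, right of the carousel
- sponge: bystander: brown sponge, 100 mm wide, 50 mm tall, right of the carousel
- mix_cup: bystander: clear cup, 68 mm wide, 85 mm tall, near the robot on its right
Not all that is in view belongs to the job. What is shaped like the pot_b but red is not meant.

How it is judged:
By the outcome, as a careful person would: the job done as asked, in the order asked, and still so for the second after the job is handed in, with the robot touching nothing.
It also fails if it takes over 61 s, if anything falls off the work surface, if the arm or the gripper's body presses on something with over 40 N, if the wrist force passes 120 N, or if a joint passes its speed limit or range.

ROBOT

A 7-joint arm with a two-finger parallel gripper is mounted at the origin on the work surface. World frame = base frame: x ahead of the robot, y to its left, z up, the work surface at z = 0. Lengths are in m, angles in degrees, forces in N, time in s.
With the tool pointing down it reaches from about 0.425 to 0.875 m from the base axis. Payload 4.7 kg.
Tool frame: the origin (TCP) lies at the very end of the fingers, on their centre line; the grasp point (between the pads) lies pinch_z behind it (pinch_z is the distance from the TCP to the grasp point, in m); z points along the fingers, y is the line along which they close (so a half turn about z gives the same grasp; the last joint's range is limited). The gripper opens to 85 mm and grips with 20 to 120 N. Pads are 22 mm wide; open, the fingers measure 114 mm over their backs; the gripper's body (76 mm by 85 mm) begins 54 mm behind the grasp point. The pads swing forward as they close: fully open they stand 13 mm farther back than shut.
Start: joints at [75.35, 18.392, -4.016, 83.108, 1.295, 78.541, -3.26], TCP at [0.173, -0.627, 0.231] pointing down, gripper open.
Joint ranges: [-163.93, 163.93], [-17.29, 119.83], [-79.2, 71.16], [3.27, 140.29], [-89.18, 269.18], [5.43, 117.66], [-154.24, 154.24]. Speed limits (degrees/s): [147.25, 147.25, 180, 180, 180, 180, 180].

INTERFACE

Orientations are given as [roll, pitch, yaw] about the fixed x, y, z axes, in that order (R = Rz(yaw) Ry(pitch) Rx(roll)).
In Python, from station import * gives the robot as it stands. The module is installed in compiled form; this text tells all that it offers.
- The arm moves only by the tool play_rows, never from a script. Its argument "targets" is a list of rows, each a list of 6 numbers: the shift along the tool's x, y, z in m, then the turn, a rotation vector about the tool's x, y, z in rad. In form: [[dx, dy, dz, wx, wy, wz], ...]. A call has 1 to 20 rows; each row shifts and turns the commanded pose from where the row before left it, along the tool's axes as they then stand; what a row does not reach is not made up. A row lasts 1/12 s, in which the tool goes at most 41.7 mm and 7.16 degrees, less where a joint would pass 70% of its speed; a pose out of reach is approached as far as the arm can. A call is refused whole if a number of a shift passes 0.0417 or a number of a turn 0.125, either way. A call with a gripper value outside its range is refused whole. "hand" is the opening, from 0 (shut) to 1 (fully open), set as the call begins (left out, the last holds). The fingers move at their own pace and stop on an object; "newtons" is the grip in N (left out, the last holds). Time passes only in rows, so rows that do not move let the fingers close. It gives the time, the measured TCP pose, the force, the opening and the grip force at its end, in the units of the state.
- get_obs(): the state, without advancing time (a new reading comes with each control period).
- get_image(name): name is "side" or "top" or "wrist"; returns the picture (480x640x3 uint8, red, green, blue); there is no depth.
- camera_info(name): a dict with "fx", "fy", "cx", "cy" (pixels), "rvec" (rotation vector, rad) and "tvec" (3), from world to camera coordinates, as OpenCV has them; the wrist camera has in their place "T_tool_cam" (4x4, takes a point from camera to tool coordinates, whose origin is the TCP and whose axes are the flange's). Camera axes: x right, y down, z forward; pixel columns grow to the right and rows downward; lengths in m; the calibration is good to about 2 mm. A picture is of the moment at which its call begins: read the wrist's pose just before it. camera_info takes no time and is no camera call.
- finish_job(): hands the job in; it is judged then, once.
Trained networks look in the newest picture that a camera, given by its name, has taken for a name from the list of things; names that differ only in an ending like _2 or _b are one class to them, and where a whole thing is asked for, a point or a joint stands for the part that bears it (a point fixed in the world has none). Each returns a list of dicts, best first, with "conf" (0 to 1); they miss things now and then, are a little off and sometimes report something else, mostly with a low value. They report only what shows in the picture. A call takes as long as a camera call. They do not tell look-alikes from the thing itself.
- spot_in(camera, thing): "location" ([x, y, z] in m, in world coordinates, good to about 4 mm: the middle of the surface that is visible of it).
The state is a dict: "time_s": time; "joint_positions": joint angles; "qvel": joint speeds; "joint_efforts": joint torques, N m; "tcp_pos": TCP position; "ee_rot": TCP orientation; "ft_force": force on the tool from outside, world axes, zero at the start; "torque": the same for the moment, N m; "grip_width": opening from 0.0 (shut) to 1.0 (fully open); "finger_force": force on a finger pad.
Only numpy, scipy, OpenCV 4.12 (cv2) and the standard library are available. Lean on these libraries where they do the work, as an engineer would, in place of code of your own. Each camera call takes 0.05 s, during which the arm holds its last target. There are 200 camera calls.

## Working session

There is one attempt and no reset: what is moved stays moved. The work goes in short steps, Python scripts to look and compute and a tool call to move; the robot and the scene stay as the last step left them, time stands still between calls to the robot, and variables do not carry over. Pictures are saved under pics/ and viewed, at most 10 in all, crops included, and the job is handed in when it is done.

Besides the shell and the picture viewer there is one more tool, called in YAML: its name, and indented under it one key for each argument. play_rows: Moves the arm, as the interface text tells. Its arguments: {"type":"object","properties":{"targets":{"type":"array"},"hand":{"type":"number"},"newtons":{"type":"number"}},"required":["targets"]}

```bash
mkdir -p pics
python3 - <<'E'
from station import *
import cv2
o=get_obs();print(o['time_s'],o['tcp_pos'],o['ee_rot'],o['grip_width'])
for n in("top","side"):
    cv2.imwrite(f"pics/{n}0.png",get_image(n)[:,:,::-1])
    print(n,camera_info(n))
    for t in("bottle","pot_a","pot_c","tray","hub","comb_end","comb_pivot","ink_jar","size_jar","mix_cup","shell_bowl","sponge"):
        print(t,[(round(d['conf'],2),[round(float(v),3) for v in d['location']]) for d in spot_in(n,t)[:4]])
E
```

```text
0.0 [ 0.17305465 -0.6259919   0.23021918] [-1.79892011e+02  5.29830386e-03  1.54580928e+01] 0.9987616560001212
top {'fx': 459.147939581115, 'fy': 459.147939581115, 'cx': 320.26772774371153, 'cy': 237.60126609449586, 'rvec': array([ 2.1970987 , -2.1759658 ,  0.07716758]), 'tvec': array([-0.04749679,  0.51350157,  1.15082437])}
bottle [(0.66, [0.606, -0.243, 0.065])]
pot_a [(0.93, [0.265, -0.209, 0.046]), (0.92, [0.653, -0.047, 0.073]), (0.89, [0.409, -0.211, 0.041]), (0.88, [0.453, -0.003, 0.079])]
pot_c [(0.93, [0.265, -0.209, 0.046]), (0.92, [0.653, -0.047, 0.073]), (0.89, [0.409, -0.211, 0.041]), (0.88, [0.453, -0.003, 0.079])]
tray [(0.88, [0.551, 0.261, 0.003])]
hub [(0.73, [0.529, -0.127, 0.013]), (0.71, [0.389, 0.058, 0.059])]
comb_end [(0.78, [0.595, 0.338, 0.102])]
comb_pivot [(0.8, [0.596, 0.34, 0.1])]
ink_jar [(0.85, [0.69, 0.043, 0.075])]
size_jar [(0.83, [0.386, 0.057, 0.061])]
mix_cup [(0.71, [0.309, -0.403, 0.047]), (0.35, [0.387, 0.058, 0.06])]
shell_bowl [(0.59, [0.4, -0.487, 0.023]), (0.37, [0.626, 0.161, 0.025])]
sponge [(0.58, [0.597, -0.487, 0.045])]
side {'fx': 4
[... 232 characters left out ...]
.255, 0.065]), (0.2, [0.58, 0.326, 0.103])]
pot_a [(0.97, [0.451, -0.014, 0.083]), (0.89, [0.774, 0.024, 0.042]), (0.82, [0.268, 0.204, 0.04]), (0.77, [0.267, -0.226, 0.054])]
pot_c [(0.97, [0.451, -0.014, 0.083]), (0.89, [0.774, 0.024, 0.042]), (0.82, [0.268, 0.204, 0.04]), (0.77, [0.267, -0.226, 0.054])]
tray [(0.56, [0.544, 0.271, 0.009])]
hub [(0.66, [0.526, -0.149, 0.034])]
comb_end [(0.57, [0.581, 0.325, 0.098])]
comb_pivot [(0.6, [0.579, 0.328, 0.102])]
ink_jar [(0.72, [0.696, 0.033, 0.056])]
size_jar [(0.78, [0.385, 0.042, 0.039])]
mix_cup [(0.97, [0.314, -0.385, 0.055])]
shell_bowl [(0.97, [0.4, -0.454, 0.022]), (0.64, [0.527, -0.148, 0.069])]
sponge [(0.84, [0.593, -0.501, 0.046])]
```

View pics/top0.png

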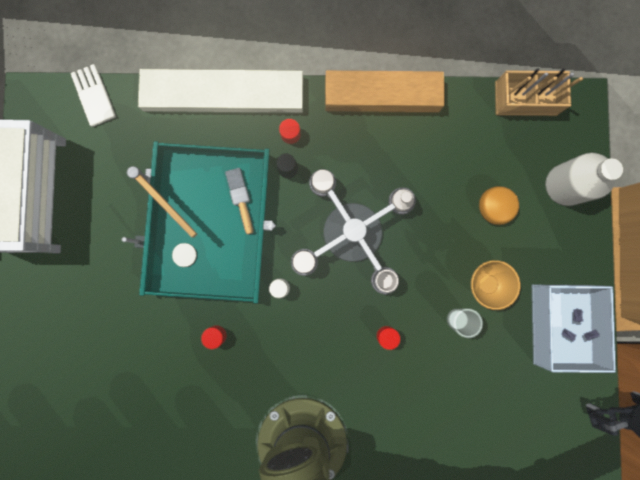

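View pics/side0.png

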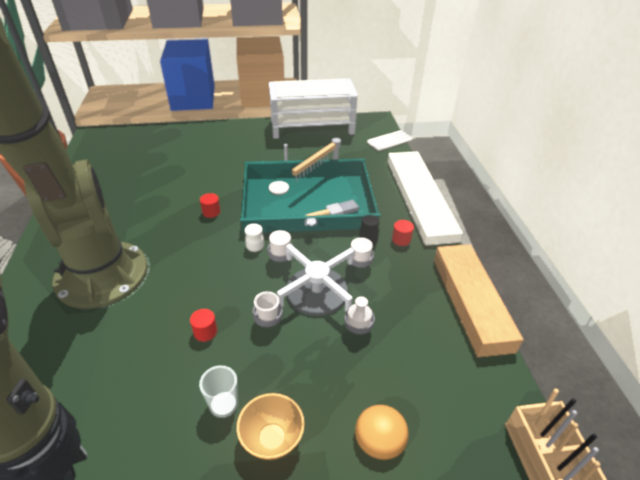

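The top view shows:
- Comb pivot at about (133,172), with its free end at (194,234).
- Pointer at (268,225) and hub at (354,230).
- Pots at (322,181), (403,199), (386,281) and (304,262).

What could be taken for the bottle:
- Top (403,199), side (360,315): has a narrow neck, so this is my choice.
- (322,181) and (304,262): straight jars.
- (386,281): open beaker.
- (279,288): size jar, loose on the table.
- (584,180): large white jug off to the right.
- (290,130), (212,338) and (389,338): red jars.

Next I'll check close crops.

```bash
python3 - <<'E'
import cv2
t=cv2.imread("pics/top0.png")
cv2.imwrite("pics/c1.png",cv2.resize(t[155:305,255:425],None,fx=4,fy=4,interpolation=cv2.INTER_CUBIC))
cv2.imwrite("pics/c2.png",cv2.resize(t[135:305,115:285],None,fx=3.5,fy=3.5,interpolation=cv2.INTER_CUBIC))
E
cat > h.py <<'E'
from station import *
import numpy as np, cv2
def ray(n,p):
    c=camera_info(n);R=cv2.Rodrigues(np.array(c['rvec']))[0];C=-R.T@c['tvec']
    d=R.T@np.array([(p[0]-c['cx'])/c['fx'],(p[1]-c['cy'])/c['fy'],1]);return C,d/np.linalg.norm(d)
def atz(n,p,z):
    C,d=ray(n,p);return C+d*(z-C[2])/d[2]
def tri(a,b):
    A=np.zeros((3,3));v=np.zeros(3)
    for n,p in(("top",a),("side",b)):
        C,d=ray(n,p);M=np.eye(3)-np.outer(d,d);A+=M;v+=M@C
    return np.linalg.solve(A,v)
E
```

```text
(no output)
```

View pics/c1.png

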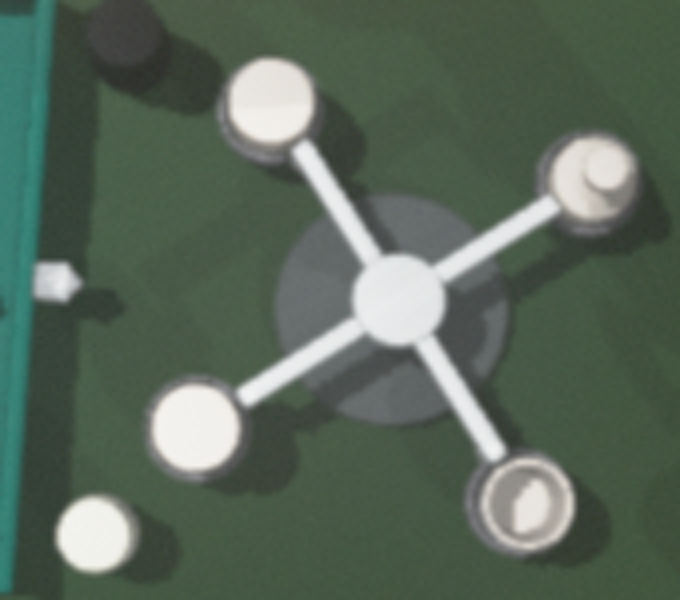

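View pics/c2.png

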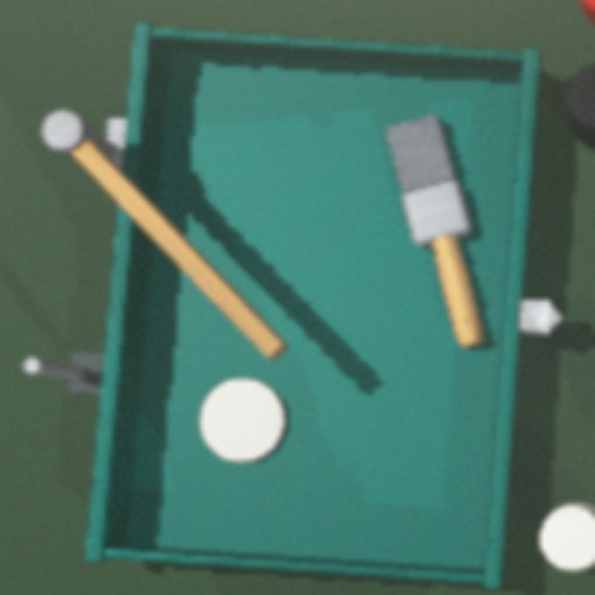

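The crop confirms the bottle at top (406,198): it has a neck, while the other three cups hold two plain jars and a beaker. The pointer tip is at (275.5,226) and the hub at (354.5,230). The comb runs from (133,172) to about (194,235), and its stop is at (124,239).

Run:
```python
from h import *
np.set_printoptions(precision=4,suppress=True)
a=lambda u,v:(255+u/4,155+v/4)
b=lambda u,v:(115+u/3.5,135+v/3.5)
hub=atz("top",a(398,300),.081);print("hub",hub,"side",atz("side",(317.5,268.5),.081),tri(a(398,300),(317.5,268.5)))
for p in((552,204),(303,150),(244,397),(496,452)):
    w=atz("top",a(*p),.078)-hub;print("spoke",np.degrees(np.arctan2(w[1],w[0])),np.hypot(*w[:2]))
tip=atz("top",a(82,285),.048);print("tip",tip)
c=[atz("top",b(*p),.052)[:2] for p in((141,32),(530,55),(492,580),(94,553))]
for i in range(4):
    w=c[(i+1)%4]-c[i];print(c[i],np.linalg.norm(w),np.degrees(np.arctan2(w[1],w[0])))
t0=np.mean(c,0);ex=(c[0]+c[1]-c[2]-c[3]);ex/=np.linalg.norm(ex);ey=np.array([-ex[1],ex[0]])
yaw=np.degrees(np.arctan2(ex[1],ex[0]));print("tray",t0,"yaw",yaw)
piv=t0+.1*ex+.166*ey;print("pivot",piv,"obs",atz("top",b(62,130),.11))
print("tip rel tray",(tip[:2]-t0)@ex,(tip[:2]-t0)@ey)
print("hub rel tray",(hub[:2]-t0)@ex,(hub[:2]-t0)@ey)
e=atz("top",b(276,348),.104)[:2];w=e-piv;print("end",e,np.linalg.norm(w),"comb deg",np.degrees(np.arctan2(w[1],w[0]))-yaw+180)
print("stop",[(atz("top",b(32,365),z)[:2]-t0)@np.array([ex,ey]).T for z in(.05,.08,.1)])
d=(hub-tip)[:2];print("dir hub->tip",np.degrees(np.arctan2(-d[1],-d[0])),np.linalg.norm(d))
```

```text
hub [ 0.5287 -0.1248  0.081 ] side [ 0.534  -0.1212  0.081 ] [ 0.5309 -0.1247  0.0846]
spoke -57.44872881813872 0.11078763497740214
spoke 32.422512706657606 0.10801868308461943
spoke 122.71589128462709 0.10961698022723991
spoke -146.7612153019547 0.10859078361658692
tip [0.539  0.0689 0.048 ]
[0.7422 0.373 ] 0.27900887896420196 -92.86393266446974
[0.7283 0.0944] 0.3735962567695656 176.9402083005184
[0.3552 0.1143] 0.27924527811573585 86.69378898735418
[0.3713 0.3931] 0.3714415911656822 -3.096109934125943
tray [0.5493 0.2437] yaw -3.077898300241154
pivot [0.658  0.4041] obs [0.6585 0.4028 0.11  ]
tip rel tray -0.0008472965863357365 -0.17505609964044458
hub rel tray -0.0007349180912091453 -0.3690948200594266
end [0.5125 0.2556] 0.20787492673823843 comb deg 48.66049630052163
stop [array([-0.0571,  0.196 ]), array([-0.0582,  0.1831]), array([-0.059 ,  0.1745])]
dir hub->tip 86.95528483323334 0.194038752961263
```

Measurements agree: the pot distance comes out at 0.370 m, as expected. The bottle has to turn about +144°, and the comb stands at 48.7°. First I'll shut the gripper and turn the tool to yaw 90.

play_rows:
  targets:
    - [0, 0, 0, 0, 0, -0.125]
    - [0, 0, 0, 0, 0, -0.125]
    - [0, 0, 0, 0, 0, -0.125]
    - [0, 0, 0, 0, 0, -0.125]
    - [0, 0, 0, 0, 0, -0.125]
    - [0, 0, 0, 0, 0, -0.125]
    - [0, 0, 0, 0, 0, -0.125]
    - [0, 0, 0, 0, 0, -0.125]
    - [0, 0, 0, 0, 0, -0.125]
    - [0, 0, 0, 0, 0, -0.125]
    - [0, 0, 0, 0, 0, -0.051]
  hand: 0

```text
time_s: 2.22
tcp_pos: [0.1732, -0.6265, 0.2313]
ee_rot: [180.0, 0.0, 90.3]
ft_force: [0.8, -0.1, -0.2]
grip_width: 0.006
finger_force: 0.0
```

play_rows:
  targets:
    - [0.023, 0.028, 0, 0, 0, 0]
    - [0.023, 0.028, 0, 0, 0, 0]
    - [0.023, 0.028, 0, 0, 0, 0]
    - [0.023, 0.028, 0, 0, 0, 0]
    - [0.023, 0.028, 0, 0, 0, 0]
    - [0.023, 0.028, 0, 0, 0, 0]
    - [0.023, 0.028, 0, 0, 0, 0]
    - [0.023, 0.028, 0, 0, 0, 0]
    - [0.023, 0.028, 0, 0, 0, 0]
    - [0.023, 0.028, 0, 0, 0, 0]

```text
time_s: 3.05
tcp_pos: [0.4543, -0.3953, 0.2316]
ee_rot: [180.0, 0.0, 90.0]
ft_force: [0.7, -1.2, -0.2]
grip_width: -0.001
finger_force: 0.0
```

play_rows:
  targets:
    - [0.036, 0.007, 0, 0, 0, 0]
    - [0.036, 0.007, 0, 0, 0, 0]
    - [0.036, 0.007, 0, 0, 0, 0]
    - [0.036, 0.007, 0, 0, 0, 0]
    - [0.036, 0.007, 0, 0, 0, 0]
    - [0.036, 0.007, 0, 0, 0, 0]
    - [0.036, 0.007, 0, 0, 0, 0]
    - [0.036, 0.007, 0, 0, 0, 0]
    - [0.036, 0.007, 0, 0, 0, 0]
    - [0.036, 0.007, 0, 0, 0, 0]
    - [0.036, 0.007, 0, 0, 0, 0]
    - [0.036, 0.007, 0, 0, 0, 0]
    - [0.036, 0.007, 0, 0, 0, 0]
    - [0.036, 0.007, 0, 0, 0, 0]
    - [0.036, 0.007, 0, 0, 0, 0]
    - [0.036, 0.007, 0, 0, 0, 0]
    - [0.036, 0.007, 0, 0, 0, 0]
    - [0.036, 0.007, 0, 0, 0, 0]
    - [0, 0, 0, 0, 0, 0]

```text
time_s: 4.63
tcp_pos: [0.577, 0.2612, 0.2311]
ee_rot: [-179.9, -0.4, 90.6]
ft_force: [-1.7, 0.2, -0.0]
grip_width: 0.003
finger_force: 0.0
```

play_rows:
  targets:
    - [0, 0, 0.036, 0, 0, 0]
    - [0, 0, 0.036, 0, 0, 0]
    - [0, 0, 0.036, 0, 0, 0]
    - [0, 0, 0.024, 0, 0, 0]
    - [0, 0, 0.01, 0, 0, 0]
    - [0, 0, 0, 0, 0, 0]

```text
time_s: 5.13
tcp_pos: [0.5777, 0.2502, 0.0866]
ee_rot: [-179.7, 0.1, 90.0]
ft_force: [-0.8, -0.7, 0.5]
grip_width: 0.003
finger_force: 0.0
```

play_rows:
  targets:
    - [0.0065, -0.006, -0.001, 0, 0, 0]
    - [0.0065, -0.006, -0.001, 0, 0, 0]
    - [0.0065, -0.006, 0, 0, 0, 0]
    - [0.0065, -0.006, 0, 0, 0, 0]
    - [0.0065, -0.006, 0, 0, 0, 0]
    - [0.0065, -0.006, 0, 0, 0, 0]
    - [0.0065, -0.006, 0, 0, 0, 0]
    - [0.0065, -0.006, 0, 0, 0, 0]
    - [0.0065, -0.006, 0, 0, 0, 0]
    - [0.0085, -0.002, 0, 0, 0, 0]
    - [0.0085, -0.002, 0, 0, 0, 0]
    - [0.0085, -0.002, 0, 0, 0, 0]
    - [0.0085, -0.002, 0, 0, 0, 0]
    - [0.0085, -0.002, 0, 0, 0, 0]
    - [0.0085, -0.002, 0, 0, 0, 0]
    - [0, 0, 0, 0, 0, 0]

```text
time_s: 6.47
tcp_pos: [0.512, 0.3639, 0.0914]
ee_rot: [-180.0, -0.1, 90.2]
ft_force: [-1.3, -0.5, 0.3]
grip_width: 0.002
finger_force: 0.0
```

play_rows:
  targets:
    - [0.005, 0, 0, 0, 0, 0]
    - [0.005, 0, 0, 0, 0, 0]
    - [0.005, 0, 0, 0, 0, 0]
    - [0.004, 0, 0, 0, 0, 0]
    - [0.003, 0, 0, 0, 0, 0]
    - [0.003, 0, 0, 0, 0, 0]
    - [0, 0, 0, 0, 0, 0]

```text
time_s: 7.05
tcp_pos: [0.5132, 0.3869, 0.0913]
ee_rot: [180.0, -0.0, 90.0]
ft_force: [-0.6, 0.0, -0.4]
grip_width: 0.002
finger_force: 0.0
```

Run:
```python
from h import *
o=get_obs();print(o['tcp_pos'],o['ft_force'])
t=get_image("top")[:,:,::-1];s=get_image("side")[:,:,::-1]
cv2.imwrite("pics/c3.png",np.hstack([cv2.resize(t[140:280,90:210],None,fx=3.3,fy=3.3),cv2.resize(s[100:240,230:350],None,fx=3.3,fy=3.3)]))
```

```text
[0.51315625 0.3868651  0.09131485] [-0.57712307  0.01283424 -0.35467513]
```

View pics/c3.png

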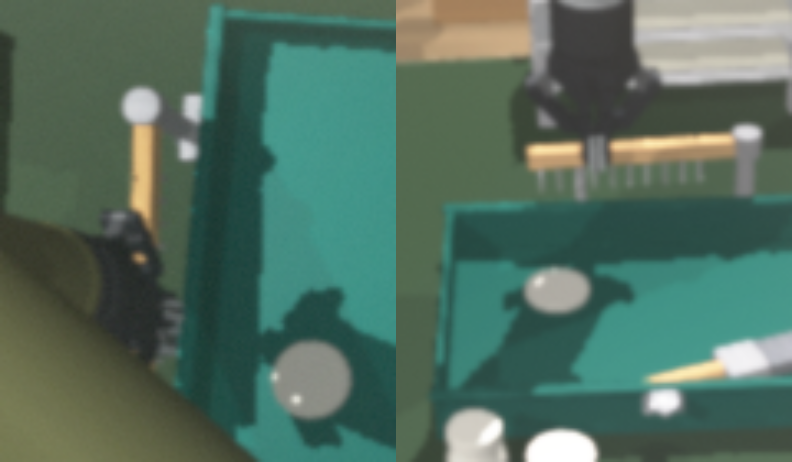

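The comb is nearly parallel to the tray, with the finger on its inner side at about (590,150) in the right half. The force hasn't risen yet, so I'll push on gently until it does.

play_rows:
  targets:
    - [0.002, 0, 0, 0, 0, 0]
    - [0.002, 0, 0, 0, 0, 0]
    - [0.002, 0, 0, 0, 0, 0]
    - [0, 0, 0, 0, 0, 0]

```text
time_s: 7.48
tcp_pos: [0.5133, 0.3923, 0.0913]
ee_rot: [180.0, -0.0, 90.0]
ft_force: [0.9, -0.5, 0.6]
grip_width: 0.003
finger_force: 0.1
```

play_rows:
  targets:
    - [0.002, 0, 0, 0, 0, 0]
    - [0.002, 0, 0, 0, 0, 0]
    - [0, 0, 0, 0, 0, 0]

```text
time_s: 7.73
tcp_pos: [0.5133, 0.3963, 0.0913]
ee_rot: [180.0, -0.0, 90.0]
ft_force: [0.1, -1.2, -0.4]
grip_width: -0.001
finger_force: 0.1
```

play_rows:
  targets:
    - [0.002, 0, 0, 0, 0, 0]
    - [0.002, 0, 0, 0, 0, 0]
    - [0, 0, 0, 0, 0, 0]

```text
time_s: 7.98
tcp_pos: [0.5134, 0.3966, 0.0911]
ee_rot: [-179.9, 0.4, 89.9]
ft_force: [-3.1, -8.3, 4.6]
grip_width: -0.0
finger_force: 4.5
```

The comb is against its stop: the finger halted at y=0.3966 and the force jumped to 8 N. I'll back off, rise and move over to the carousel.

play_rows:
  targets:
    - [-0.01, 0, 0, 0, 0, 0]
    - [-0.02, 0, 0, 0, 0, 0]
    - [-0.02, 0, -0.02, 0, 0, 0]
    - [-0.02, 0, -0.03, 0, 0, 0]
    - [-0.02, 0, -0.03, 0, 0, 0]
    - [-0.036, 0, -0.02, 0, 0, 0]
    - [-0.036, 0.002, 0, 0, 0, 0]
    - [-0.036, 0.002, 0, 0, 0, 0.11]
    - [-0.036, 0, 0, 0, 0, 0]

```text
time_s: 8.73
tcp_pos: [0.5142, 0.1648, 0.1919]
ee_rot: [179.8, -0.1, 83.4]
ft_force: [0.8, -0.2, -0.5]
grip_width: 0.003
finger_force: 0.0
```

Run:
```python
from h import *
o=get_obs();print(o['time_s'],o['tcp_pos'],o['ee_rot'],o['joint_positions'])
cv2.imwrite("pics/t4.png",get_image("top")[:,:,::-1])
```

```text
8.7333 [0.51423307 0.16478844 0.19191427] [ 1.79842912e+02 -8.65951179e-02  8.34353503e+01] [ 23.56423266  10.76047967 -48.6774658  100.70039343   8.47837931
  72.15064229 -33.76409515]
```

play_rows:
  targets:
    - [0, 0, 0, 0, 0, 0.125]
    - [0, 0, 0, 0, 0, 0.125]
    - [0, 0, 0, 0, 0, 0.125]
    - [0, 0, 0, 0, 0, 0.125]
    - [0, 0, 0, 0, 0, 0.125]
    - [0, 0, 0, 0, 0, 0.125]
    - [0, 0, 0, 0, 0, 0.125]
    - [0, 0, 0, 0, 0, 0.125]
    - [0, 0, 0, 0, 0, 0.125]
    - [0, 0, 0, 0, 0, 0.125]
    - [0, 0, 0, 0, 0, 0.089]
    - [0, 0, 0, 0, 0, 0]

```text
time_s: 9.78
tcp_pos: [0.5132, 0.1669, 0.1913]
ee_rot: [-180.0, -0.0, 6.9]
ft_force: [-0.1, 0.2, -0.2]
grip_width: -0.001
finger_force: 0.0
```

play_rows:
  targets:
    - [-0.002, 0.035, 0, 0, 0, 0]
    - [-0.002, 0.035, 0, 0, 0, 0]
    - [-0.002, 0.035, 0, 0, 0, 0]
    - [-0.002, 0.035, 0, 0, 0, 0]
    - [-0.002, 0.035, 0, 0, 0, 0]
    - [-0.002, 0.035, 0, 0, 0, 0]
    - [-0.002, 0.035, 0, 0, 0, 0]
    - [-0.002, 0.035, 0, 0, 0, 0]
    - [-0.002, 0.035, 0, 0, 0, 0]
    - [0, 0.035, 0, 0, 0, 0]
    - [0, 0, 0, 0, 0, 0]
    - [0, 0, 0, 0, 0, 0]

```text
time_s: 10.78
tcp_pos: [0.5376, -0.1859, 0.1908]
ee_rot: [-180.0, -0.0, 6.8]
ft_force: [-0.5, 1.3, 1.3]
grip_width: 0.002
finger_force: 0.0
```

View pics/t4.png

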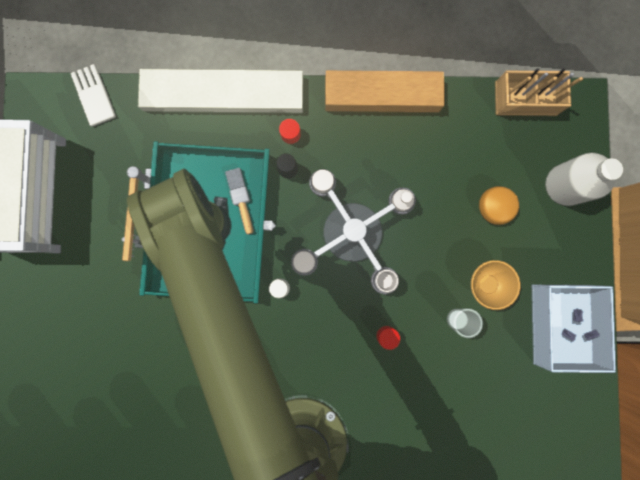

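The comb is parked parallel at (133,172)–(127,260). Now I'll lower the finger behind the bottle's spoke.

play_rows:
  targets:
    - [0, 0.009, 0.02, 0, 0, 0]
    - [0, 0, 0.035, 0, 0, 0]
    - [0, 0, 0.035, 0, 0, 0]
    - [0, 0, 0.025, 0, 0, 0]
    - [0, 0, 0.012, 0, 0, 0]
    - [0, 0, 0, 0, 0, 0]
    - [0, 0, 0, 0, 0, 0]

```text
time_s: 11.37
tcp_pos: [0.5397, -0.1912, 0.0649]
ee_rot: [-180.0, -0.0, 7.1]
ft_force: [1.2, -0.1, 0.3]
grip_width: 0.001
finger_force: 0.0
```

play_rows:
  targets:
    - [0.004, 0, 0, 0, 0, -0.06]
    - [0.004, 0, 0, 0, 0, -0.06]
    - [0.004, 0, 0, 0, 0, -0.06]
    - [0.004, 0, 0, 0, 0, -0.06]
    - [0.004, 0, 0, 0, 0, -0.06]
    - [0.004, 0, 0, 0, 0, -0.06]
    - [0.004, 0, 0, 0, 0, -0.06]
    - [0.004, 0, 0, 0, 0, -0.06]
    - [0.004, 0, 0, 0, 0, -0.06]
    - [0.004, 0, 0, 0, 0, -0.06]
    - [0.004, 0, 0, 0, 0, -0.06]
    - [0.004, 0, 0, 0, 0, -0.06]

```text
time_s: 12.37
tcp_pos: [0.5816, -0.1736, 0.0671]
ee_rot: [179.8, 0.1, 48.4]
ft_force: [-3.9, -2.4, 2.6]
grip_width: 0.002
finger_force: 2.0
```

play_rows:
  targets:
    - [0.004, -0.001, 0.001, 0, 0, -0.06]
    - [0.004, -0.001, 0, 0, 0, -0.06]
    - [0.004, 0, 0, 0, 0, -0.06]
    - [0.004, 0, 0, 0, 0, -0.06]
    - [0.004, 0, 0, 0, 0, -0.06]
    - [0.004, 0, 0, 0, 0, -0.06]
    - [0.004, 0, 0, 0, 0, -0.06]
    - [0.004, 0, 0, 0, 0, -0.06]
    - [0.004, 0, 0, 0, 0, -0.06]
    - [0.004, 0, 0, 0, 0, -0.06]
    - [0.004, 0, 0, 0, 0, -0.06]
    - [0.004, 0, 0, 0, 0, -0.06]

```text
time_s: 13.37
tcp_pos: [0.6016, -0.1301, 0.0668]
ee_rot: [179.5, 0.3, 89.6]
ft_force: [3.6, -4.5, -1.7]
grip_width: -0.001
finger_force: 2.3
```

play_rows:
  targets:
    - [0.004, -0.0005, 0, 0, 0, -0.06]
    - [0.004, -0.0005, 0, 0, 0, -0.06]
    - [0.004, -0.0005, 0, 0, 0, -0.06]
    - [0.004, -0.0005, 0, 0, 0, -0.06]
    - [0.004, 0, 0, 0, 0, -0.06]
    - [0.004, 0, 0, 0, 0, -0.06]
    - [0.004, 0, 0, 0, 0, -0.06]
    - [0.004, 0, 0, 0, 0, -0.06]
    - [0.004, 0, 0, 0, 0, -0.06]
    - [0.004, 0, 0, 0, 0, -0.06]
    - [0.004, 0, 0, 0, 0, -0.06]
    - [0.004, 0, 0, 0, 0, -0.06]
    - [0.004, 0, 0, 0, 0, -0.06]
    - [0.004, 0, 0, 0, 0, -0.06]
    - [0, 0, 0, 0, 0, 0]
    - [0, 0, 0, 0, 0, 0]

```text
time_s: 14.7
tcp_pos: [0.5781, -0.0771, 0.0659]
ee_rot: [179.9, 0.3, 137.5]
ft_force: [2.9, -0.1, 0.8]
grip_width: -0.003
finger_force: 1.1
```

```bash
cat > w.py <<'E'
from h import *
import sys
np.set_printoptions(precision=4,suppress=True)
o=get_obs();print(o['tcp_pos'],o['ee_rot'][2],o['ft_force'],o['joint_positions'][6])
t=get_image("top")[:,:,::-1];s=get_image("side")[:,:,::-1]
for n in("top","side"):
    print(n,[(round(d['conf'],2),np.array(d['location'])) for d in spot_in(n,"bottle")[:2]])
cv2.imwrite(sys.argv[1],np.hstack([cv2.resize(t[150:310,255:425],None,fx=2.35,fy=2.35),cv2.resize(s[190:350,235:405],None,fx=2.35,fy=2.35)]))
cv2.imwrite("pics/tl.png",t);cv2.imwrite("pics/sl.png",s)
E
python3 w.py pics/w1.png
```

```text
[ 0.5781 -0.0771  0.0659] 137.54933495348695 [ 2.9263 -0.142   0.751 ] 35.282066633914795
top [(0.83, array([ 0.6028, -0.0021,  0.0647]))]
side [(0.64, array([ 0.6174, -0.0207,  0.0588]))]
```

View pics/w1.png

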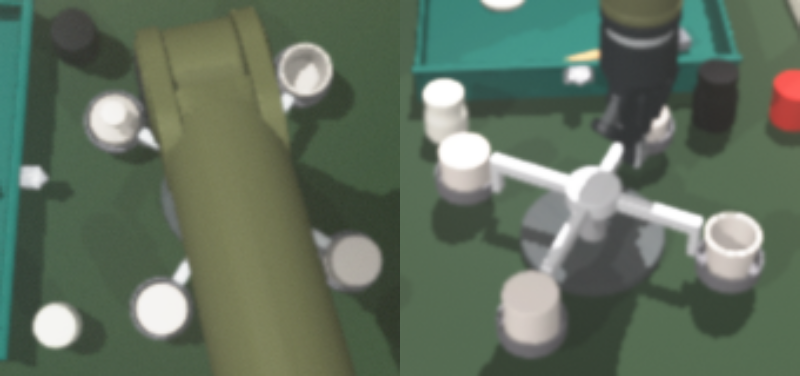

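All four pots are seated, and the bottle (crop 114,121) is nearing the pointer at (35,177). The finger angle puts the spoke at about 59.5°, leaving roughly 27° to go.

play_rows:
  targets:
    - [0.004, -0.0005, 0, 0, 0, -0.05]
    - [0.004, -0.0005, 0, 0, 0, -0.05]
    - [0.004, 0, 0, 0, 0, -0.055]
    - [0.004, 0, 0, 0, 0, -0.055]
    - [0.004, 0, 0, 0, 0, -0.055]
    - [0.003, 0, 0, 0, 0, -0.045]
    - [0.002, 0, 0, 0, 0, -0.03]
    - [0, 0, 0, 0, 0, 0]
    - [0, 0, 0, 0, 0, 0]

```text
time_s: 15.65
tcp_pos: [0.5549, -0.0638, 0.0636]
ee_rot: [180.0, 0.0, 157.0]
ft_force: [3.2, -0.5, 0.9]
grip_width: -0.003
finger_force: 1.4
```

```bash
python3 w.py pics/w2.png
```

```text
[ 0.5549 -0.0638  0.0636] 157.0146721383002 [ 3.1877 -0.4769  0.891 ] 52.48771879466951
top [(0.81, array([0.5407, 0.0184, 0.0626])), (0.64, array([ 0.3074, -0.4002,  0.048 ]))]
side [(0.59, array([0.5095, 0.4103, 0.0986])), (0.54, array([0.5334, 0.0125, 0.0667]))]
```

View pics/w2.png

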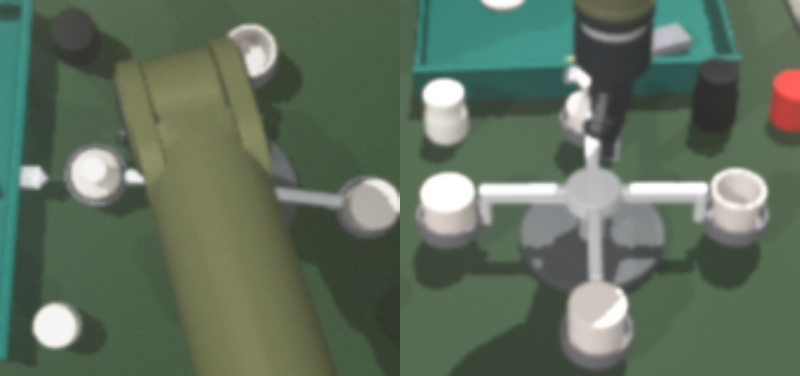

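```bash
cat > m.py <<'E'
from h import *
def mid(img,z,cols):
    P=[]
    for c in cols:
        col=img[215:258,c].astype(float).min(1);w=np.clip(col-130,0,None)
        if w.sum()>50:P.append(atz("top",(c,215+(w*np.arange(43)).sum()/w.sum()),z)[:2])
    return np.array(P)
t=cv2.imread("pics/tl.png")
P=mid(t,.078,range(376,396));d=P-P.mean(0);u=np.linalg.svd(d)[2][0]
print(P[::4],"spoke dir",np.degrees(np.arctan2(u[1],u[0]))%180)
w=np.array([.529,-.125])-P.mean(0);print("from hub",np.degrees(np.arctan2(w[1],w[0])))
E
python3 m.py
```

```text
[[ 0.52342666 -0.17703378]
 [ 0.52278312 -0.18670114]
 [ 0.52122377 -0.19636783]
 [ 0.52058786 -0.20603333]
 [ 0.51936928 -0.21569747]] spoke dir 83.60470390977825
from hub 84.00102936737903
```

The spoke is at about 83.8° and the target is 86.9°, so I'll push 3° more, slowly.

play_rows:
  targets:
    - [0.001, 0, 0, 0, 0, -0.015]
    - [0.001, 0, 0, 0, 0, -0.015]
    - [0.001, 0, 0, 0, 0, -0.015]
    - [0.0005, 0, 0, 0, 0, -0.005]
    - [0, 0, 0, 0, 0, 0]
    - [0, 0, 0, 0, 0, 0]

```text
time_s: 16.35
tcp_pos: [0.5512, -0.0624, 0.0633]
ee_rot: [-180.0, -0.0, 160.0]
ft_force: [4.1, -1.6, 2.1]
grip_width: 0.001
finger_force: 1.6
```

```bash
python3 w.py pics/w3.png; python3 m.py
```

```text
[ 0.5512 -0.0624  0.0633] 159.9508493598623 [ 4.1051 -1.5676  2.1266] 55.1396460718213
top [(0.74, array([0.535 , 0.0166, 0.0672]))]
side [(0.54, array([0.5278, 0.0094, 0.0691]))]
[[ 0.52713706 -0.17702937]
 [ 0.52661703 -0.18669891]
 [ 0.52574761 -0.19636793]
 [ 0.52627106 -0.20603689]
 [ 0.52722034 -0.21570714]] spoke dir 90.26335354981734
from hub 88.12600297820589
```

play_rows:
  targets:
    - [-0.005, 0, 0, 0, 0, 0]
    - [-0.007, 0, 0, 0, 0, 0]
    - [0, 0, -0.02, 0, 0, 0]
    - [0, 0, -0.035, 0, 0, 0]
    - [0, 0, -0.035, 0, 0, 0]
    - [0, 0, -0.035, 0, 0, 0]
    - [0, -0.03, -0.02, 0, 0, 0]
    - [0, -0.036, 0, 0, 0, 0]
    - [0, -0.036, 0, 0, 0, 0]
    - [0, -0.036, 0, 0, 0, 0]
    - [0, -0.036, 0, 0, 0, 0]
    - [0, -0.036, 0, 0, 0, 0]
    - [0, -0.036, 0, 0, 0, 0]
    - [0, -0.036, 0, 0, 0, 0]
    - [0, 0, 0, 0, 0, 0]
    - [0, 0, 0, 0, 0, 0]

```text
time_s: 17.88
tcp_pos: [0.4639, -0.3339, 0.207]
ee_rot: [179.9, -0.2, 159.6]
ft_force: [0.3, 1.1, -0.2]
grip_width: 0.002
finger_force: 0.0
```

```bash
python3 w.py pics/w4.png
python3 - <<'E'
import cv2
t=cv2.imread("pics/tl.png")
cv2.imwrite("pics/w5.png",cv2.resize(t[130:330,110:430],None,fx=2.5,fy=2.5,interpolation=cv2.INTER_CUBIC))
E
```

```text
[ 0.4639 -0.3339  0.207 ] 159.62315415819134 [ 0.3089  1.0959 -0.1529] 91.56403039525597
top [(0.85, array([0.5385, 0.0202, 0.0653]))]
side []
```

View pics/w5.png

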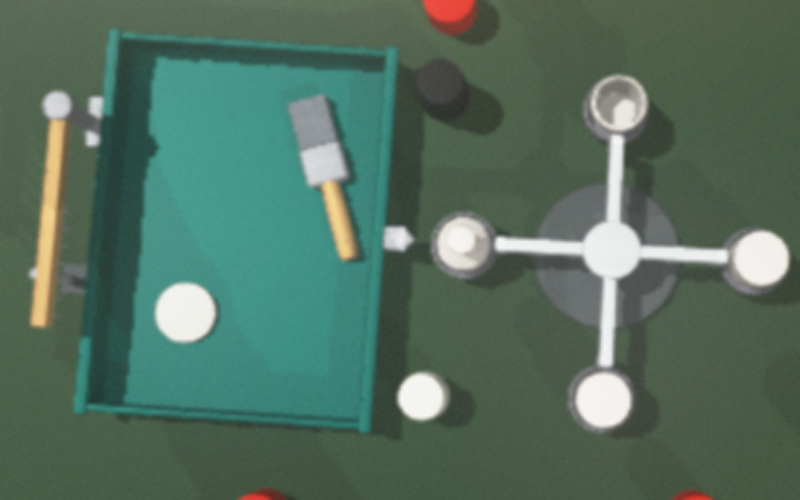

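The view is clear. The comb lies parallel against its stop, all four pots are seated, and the bottle faces the pointer at crop (400,238). Next I'll measure the angle precisely.

Run:
```python
from h import *
t=cv2.imread("pics/tl.png").astype(float).min(2)
def c(p):return np.array(p)/2.5+np.array([110,130])
def fit(p,q,vert):
    p,q=c(p),c(q);P=[]
    for s in np.linspace(0,1,25):
        m=p+s*(q-p);o=np.arange(-7,8)
        if vert: r=int(round(m[1]));xs=int(round(m[0]))+o;w=np.clip(t[r,xs]-140,0,None);P.append(atz("top",((w*xs).sum()/w.sum(),r),.078)[:2])
        else: k=int(round(m[0]));ys=int(round(m[1]))+o;w=np.clip(t[ys,k]-140,0,None);P.append(atz("top",(k,(w*ys).sum()/w.sum()),.078)[:2])
    return np.array(P)
def ang(P):
    u=np.linalg.svd(P-P.mean(0))[2][0];return np.degrees(np.arctan2(u[1],u[0]))%180
L,R=fit((502,243),(575,247),0),fit((648,252),(720,256),0)
U,D=fit((616,145),(613,212),1),fit((609,288),(606,355),1)
print("bottle axis",ang(L),ang(R),ang(np.vstack([L,R])),"cross-90",ang(np.vstack([U,D]))-90)
cr=[atz("top",c(p),.052)[:2] for p in((116,30),(396,48),(367,430),(79,410))]
for i in range(4):
    w=cr[(i+1)%4]-cr[i];print(np.degrees(np.arctan2(w[1],w[0])))
hub=atz("top",c((611,250)),.081)[:2];tip=atz("top",c((413,239)),.048)[:2];w=tip-hub
print("hub",hub,"to tip",np.degrees(np.arctan2(w[1],w[0])),np.linalg.norm(w))
a=atz("top",c((58,120)),.104)[:2];b=atz("top",c((41,326)),.104)[:2];w=b-a;print("comb",np.degrees(np.arctan2(w[1],w[0]))-180)
```

```text
bottle axis 87.45939513532346 87.09850607278051 87.35261731067946 cross-90 87.34277529275391
-93.16346028086065
176.7256492542143
86.6034937209843
-3.505177115481412
hub [ 0.5287097  -0.12458395] to tip 86.48857950467132 0.19466078505271914
comb -2.498051337710791
```

The bottle's spoke is at 87.3° and the pointer direction about 86.7°, so it is square to within a degree. The comb met its stop with 8 N, and the robot is touching nothing, so I'm handing in.

```bash
python3 -c "
from station import *
print(finish_job())"
```

```text
the job is handed in; nothing more can be done
None
```

The comb is home against its stop, the narrow-necked bottle is in front of the pointer to within about 1°, all four pots are still seated, and the job was handed in at about 18 s of the 61 s allowed.

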